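Free the jammed pedal bin and try its lid

ROBOT

A 7-joint arm with a two-finger parallel gripper is mounted at the origin on the work surface. World frame = base frame: x ahead of the robot, y to its left, z up, the work surface at z = 0. Lengths are in m, angles in rad, forces in N, time in s.
With the tool pointing down it reaches from about 0.4 to 0.85 m from the base axis. Payload 10.4 kg.
Tool frame: the origin (TCP) lies on the mounting face of the last link; the fingertips stand r.tips_ahead ahead of it and the grasp point (between the pads) lies 164 mm ahead of it (r.tips_ahead is the distance from the TCP to the fingertips, in m); z points along the fingers, y is the line along which they close (so a half turn about z gives the same grasp; the last joint's range is limited). The gripper opens to 87 mm and grips with 3 to 60 N. Pads are 19 mm wide; open, the fingers measure 117 mm over their backs; the gripper's body (75 mm by 190 mm) begins 51 mm behind the grasp point.
Start: joints at [1.16, 0.332, -0.065, 1.46, 0.022, 1.35, -0.088], TCP at [0.236, -0.579, 0.405] pointing down, gripper open.
Joint ranges: [-2.6, 2.6], [-0.5, 2.12], [-1.47, 1.34], [0.16, 2.42], [-1.27, 4.41], [0.06, 2.06], [-2.6, 2.6]. Speed limits (rad/s): [2.22, 2.22, 2.79, 2.79, 3.14, 3.14, 3.14].

INTERFACE

Orientations are given as a unit quaternion [x, y, z, w].
In Python, from bench import telemetry, imaging, job, r gives the robot as it stands.
- The arm moves only by the tool move_arm, never from a script. Its argument "steps" is a list of rows, each an object of numbers: "dx", "dy", "dz": the shift along the tool's x, y, z in cm; "spin": the turn about the tool's z in rad. In form: [{"dx": .., "dy": .., "dz": .., "spin": ..}, ...]. A call has 1 to 12 rows; each row shifts and turns the commanded pose from where the row before left it, along the tool's axes as they then stand; what a row does not reach is not made up. A row lasts 1/10 s, in which the tool goes at most 50 mm and 8.59 degrees, less where a joint would pass 70% of its speed; a pose out of reach is approached as far as the arm can. A call with a gripper value outside its range is refused whole. "claw" is the finger opening in cm, from 0 to 8.7, set as the call begins (left out, the last holds). The fingers move at their own pace and stop on an object; "squeeze" is the grip in N (left out, the last holds). Time passes only in rows, so rows that do not move let the fingers close. It gives the time, the measured TCP pose, the force, the opening and the grip force at its end, in the units of the state.
- telemetry.read_state(): the state, without advancing time (a new reading comes with each control period).
- imaging.camera(name): name is "scene" or "top" or "wrist"; returns a dict with "img" (480x640x3 uint8, red, green, blue), "camera_matrix" (3x3 intrinsics, pixels), "R" (3x3) and "t" (3): a world point X has camera coordinates R X + t. Camera axes: x right, y down, z forward; pixel columns grow to the right and rows downward; lengths in m; the calibration is good to about 2 mm. A picture is of the moment at which its call begins. There is no depth.
- job.close_job(): hands the job in; it is judged then, once.
The state is a dict: "time": time; "joint_positions": joint angles; "joint_vel": joint speeds; "joint_torque": joint torques, N m; "ee_pos": TCP position; "eef_rot": TCP orientation; "ft_force": force on the tool from outside, world axes, zero at the start; "torque": the same for the moment, N m; "width": finger opening in m; "grip_force": force on a finger pad.
Only numpy, scipy, OpenCV 4.12 (cv2) and the standard library are available. Lean on these libraries where they do the work, as an engineer would, in place of code of your own. Each camera call takes 0.05 s, during which the arm holds its last target. There are 200 camera calls.

TASK

The pedal bin under the sink will not open because the scrub brush has got its handle under the pedal. Get the brush out from under it and put it away, bristles down and lying flat in the long caddy tray; and check that the bin works: press the pedal right down so that the lid stands fully open for a moment, then ease the pedal back up so that the lid comes down shut without a bang. Leave the other things in the cupboard where they stand.

Things in the scene. Friction and masses are not known exactly. Their poses are not given: they have to be found in the camera images.
- bin: Small round white pedal bin, 170 mm across at the top, 160 at the foot, 275 mm tall shut; stands firm and does not shift. Origin: centre of its underside, on the drip tray's floor (2 mm above the work surface; all loose things stand on that floor). z up; its -x points to the pedal, roughly towards the robot. Lid hinged at the +x (back) rim; fully open its edge is 430 mm up.
- tread (a point): Middle of the treading area on top of the steel pedal; moves with it. Pedal: tongue 6 mm thick, 55 mm wide, rising slightly (0.13 rad) from the bin's foot out to 158 mm from the bin's axis. This point, pedal up: 137 mm from the bin's axis along the bin's -x, 57 mm above the tray; fully down: 21 mm. Pedal pivot: the bin's y axis direction, through its centre, 36 mm above the tray.
- pedal (a joint): Pedal angle in rad: 0 fully up, grows as it is pressed, 0.26 fully down (hard stop). A spring and the lid's weight hold it up: about 7 N at the tread starts it and 4 to 6 N holds it down. If let go, it flies back up and the lid slams. With the brush under it, it cannot go fully down.
- lid_angle (a joint): Lid angle in rad: 0 shut, 1.3 fully open. Linked to the pedal: lid = 5 x pedal, both ways.
- lid: The bin's shallow domed white lid, 180 mm across. Origin on its hinge at the bin's back rim, 248 mm above the tray; -x runs from the hinge over the lid (along the lid when shut).
- brush: Wooden scrub brush, 200 mm long, 0.17 kg, on its bristles. Origin: mid-length, at the bristle tips; x along the handle to its free end, z up. Head (x -100 to -20): block 56 wide, 20 to 42 mm up, on rigid bristles 48 wide. Round handle (to x 100): 22 thick, axis 31 mm up. Balances near x -40. Starts across under the pedal (about 9 mm gap), handle to the bin's +y; slides clear towards the bin's -x.
- caddy: Long grey plastic caddy tray, open on top, 270 x 140 mm outside, 45 mm tall, wall and floor 4 mm thick, 0.45 kg, loose on the drip tray. Origin: centre of its underside; x along its length, z up. It may stand left or right of the bin.
- bowl: Bystander: round white ceramic bowl, 180 mm across, 75 mm tall; origin centre of underside. It stands on the other side of the bin from the caddy.
- jar: Bystander: round glass jar with a steel twist lid, 84 mm across, 120 mm tall; origin centre of underside.
- can: Bystander: round scouring powder tin, 74 mm across, 150 mm tall; origin centre of underside.
- scoop: Bystander: blue plastic scoop, about 205 mm long, 75 mm wide, 45 mm tall, handle to -x; origin on its underside near the back of its blade.
- spray: Bystander: trigger spray bottle, 76 mm across, 207 mm tall; origin centre of underside.

How it is judged:
On the way:
1. with the pedal, not by lifting the lid, the lid is brought fully open (above 1.17 rad of 1.3) and kept there for 0.3 s (value of joint lid_angle above 1.17 rad and contact force between each of the fingers, the arm and lid below 0.5 N), for 0.3 s.
At the end, for the whole second after the job is handed in: Lid shut (below 0.06 rad), pedal fully up (below 0.012 rad). Brush at rest in the caddy, flat on its floor (within 8 mm), bristles down (tilt below 0.12 rad), its middle within 40 mm along and 50 mm across of the caddy's middle. Caddy flat (tilt below 0.06 rad) and still (value of joint lid_angle below 0.06 rad and value of joint pedal below 0.012 rad and x of brush in the frame of caddy between -0.04 and 0.04 m and y of brush in the frame of caddy between -0.05 and 0.05 m and z of brush in the frame of caddy between -0.002 and 0.012 m and angle between brush's own z axis and vertical below 0.12 rad and angle between caddy's own z axis and vertical below 0.06 rad and linear speed of each of brush, caddy below 0.02 m/s); the robot touches nothing.
It fails at once if the lid is let fall (closing faster than 2.5 rad/s) (velocity of joint lid_angle below -2.5 rad/s).
It fails at once if a bystander (bowl, jar, can, scoop or spray bottle) is pushed more than 30 mm or tipped (distance of any of bowl, jar, can, scoop, spray from where it was at the start of the episode above 0.03 m or angle between any of bowl, jar, can, spray's own z axis and vertical above 0.3 rad or angle between scoop's own z axis and vertical above 0.5 rad).
It also fails if it takes over 70 s, if anything falls off the work surface, if the arm or the gripper's body presses on something with over 40 N, if the wrist force passes 120 N, or if a joint passes its speed limit or range.

## Working session

There is one attempt and no reset: what is moved stays moved. The work goes in short steps, Python scripts to look and compute and a tool call to move; the robot and the scene stay as the last step left them, time stands still between calls to the robot, and variables do not carry over. Pictures are saved under pics/ and viewed, at most 10 in all, crops included, and the job is handed in when it is done.

Besides the shell and the picture viewer there is one more tool, called after "Request:" in YAML: its name, and indented under it one key for each argument. move_arm: Moves the arm, as the interface text tells. Its arguments: {"type":"object","properties":{"steps":{"type":"array","items":{"type":"object","properties":{"dx":{"type":"number"},"dy":{"type":"number"},"dz":{"type":"number"},"spin":{"type":"number"}}}},"claw":{"type":"number"},"squeeze":{"type":"number"}},"required":["steps"]}

```bash
ls; mkdir -p pics
python3 - <<'E'
from bench import telemetry, imaging, job, r
import cv2,pickle,numpy as np
d={n:imaging.camera(n) for n in("top","scene")}
pickle.dump(d,open("c0.pkl","wb"))
for n in d: cv2.imwrite(f"pics/{n}0.png",d[n]["img"][...,::-1])
s=telemetry.read_state();print(s,r.tips_ahead)
for n in d: print(n,d[n]["camera_matrix"],d[n]["R"],d[n]["t"])
E
```

```text
pics
{'time': 0.1, 'joint_positions': array([ 1.16043576,  0.33285692, -0.06466682,  1.460845  ,  0.02161605,
        1.34989974, -0.08852362]), 'joint_vel': array([-0.00120447, -0.00114342, -0.00035304, -0.00237139,  0.00051402,
       -0.00234396, -0.00015109]), 'joint_torque': array([ 1.96596993e-03, -6.24546862e+01,  2.51924735e-02, -3.90719998e+01,
       -6.13037311e-02,  3.65728664e-02,  5.86613766e-06]), 'ee_pos': array([ 0.23627102, -0.57850799,  0.40400902]), 'eef_rot': array([ 9.81266937e-01,  1.92651931e-01, -1.67628719e-04, -6.34946669e-04]), 'ft_force': array([ 0.86600139,  0.39824207, -1.16221798]), 'torque': array([-0.05572686, -0.03661108, -0.03108757]), 'grip_force': 0.0, 'width': 0.08689104579254975} 0.1822
top [[534.28296558   0.         316.99410768]
 [  0.         534.28296558 240.60364521]
 [  0.           0.           1.        ]] [[-0.00147874 -0.99986794 -0.01618378]
 [-0.98938     0.00381508 -0.14530196]
 [ 0.14534451  0.01579704 -0.98925499]] [0.00860903 0.60942066 1.46411813]
scene [[526.92134343   0.         321.07448094]
 [  0.         526.92134343 232.72504541]
 [  0.           0.           1.        ]] [[ 0.84507788  0.53432113 -0.01855556]
 [ 0.4071772  -0.66570434 -0.62533547]
 [-0.34648247  0.52090178 -0.7801354 ]] [-0.47159467 -0.13887578  1.35002126]
```

View pics/top0.png

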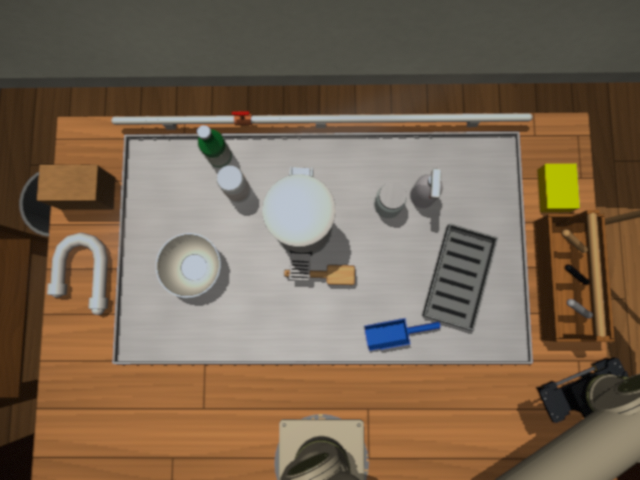

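View pics/scene0.png

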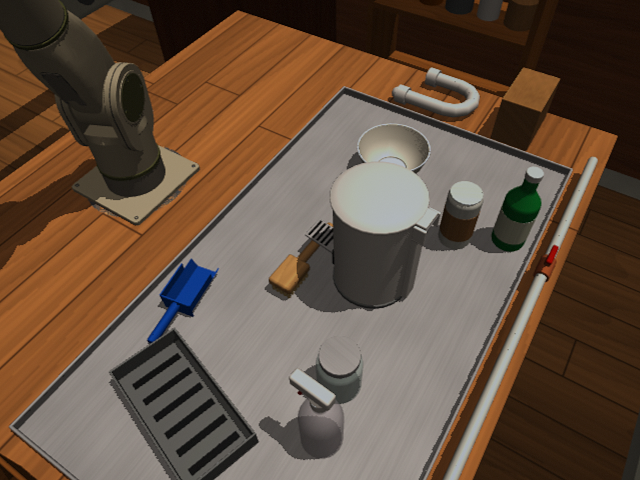

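Top view: the brush head is at (341,275) and its handle end at (287,273). The pedal is at (301,262), the caddy around (459,278), the scoop at (390,335), and the bin lid at (299,211). I'll measure these more closely.

```bash
cat > h.py <<'E'
import numpy as np,cv2
from bench import telemetry, imaging, job, r
from scipy.spatial.transform import Rotation as Ro
def back(c,uv,z):
    uv=np.atleast_2d(np.array(uv,float)); K,R,t=c["camera_matrix"],np.array(c["R"]),np.array(c["t"])
    d=(np.linalg.inv(K)@np.c_[uv,np.ones(len(uv))].T).T@R; o=-R.T@t
    return o+d*((z-o[2])/d[:,2])[:,None]
def proj(c,X):
    p=np.atleast_2d(X)@np.array(c["R"]).T+np.array(c["t"]); p=p@c["camera_matrix"].T; return p[:,:2]/p[:,2:]
def tool(v):  # world delta (m) -> tool delta in cm
    return Ro.from_quat(telemetry.read_state()["eef_rot"]).inv().apply(v)*100
E
python3 - <<'E'
from h import *
import pickle
d=pickle.load(open("c0.pkl","rb"));c=d["top"];im=c["img"]
cv2.imwrite("pics/crop0.png",cv2.resize(im[200:360,270:510][...,::-1],None,fx=3.3,fy=3.3,interpolation=cv2.INTER_CUBIC))
hsv=cv2.cvtColor(im,cv2.COLOR_RGB2HSV)
m=((hsv[...,1]>110)&(hsv[...,0]<25)).astype(np.uint8); m[:262]=0;m[295:]=0;m[:,:275]=0;m[:,365:]=0
ys,xs=np.nonzero(m);print("brush px",xs.min(),xs.max(),ys.min(),ys.max())
for x in range(xs.min(),xs.max()+1,4):
    q=ys[xs==x]; print(x,q.min() if len(q) else 0,q.max() if len(q) else 0,end="; ")
h=(xs>330);print("head",np.c_[xs[h],ys[h]].mean(0),back(c,np.c_[xs[h],ys[h]].mean(0),.044))
rc=cv2.minAreaRect(np.c_[xs[h],ys[h]].astype(np.float32));print(rc)
g=cv2.cvtColor(im,cv2.COLOR_RGB2GRAY)
m=(g<85).astype(np.uint8);m[:215]=0;m[340:]=0;m[:,:415]=0;m[:,505:]=0
k=max(cv2.findContours(m,0,2)[0],key=cv2.contourArea);rc=cv2.minAreaRect(k);print("caddy",rc)
b=cv2.boxPoints(rc);W=back(c,b,.047);print(W,np.linalg.norm(W[1]-W[0]),np.linalg.norm(W[2]-W[1]),W.mean(0))
m=((g>165)).astype(np.uint8);m[:170]=0;m[250:]=0;m[:,:255]=0;m[:,:][:,345:]=0
k=max(cv2.findContours(m,0,2)[0],key=cv2.contourArea);e=cv2.minEnclosingCircle(k);print("lid",e,back(c,e[0],.255))
E
```

```text
brush px 285 353 265 284
285 272 274; 289 0 0; 293 0 0; 297 0 0; 301 0 0; 305 0 0; 309 0 0; 313 271 276; 317 272 276; 321 272 276; 325 272 277; 329 266 283; 333 266 283; 337 266 283; 341 266 283; 345 265 283; 349 266 284; 353 267 283; head [342.05463183 274.47505938] [[ 0.51351229 -0.06295765  0.044     ]]
((342.0, 274.5), (19.0, 22.0), 90.0)
caddy ((456.5851745605469, 285.4054870605469), (54.51124572753906, 113.78439331054688), 17.38697052001953)
[[ 0.3559556  -0.25758634  0.047     ]
 [ 0.65795993 -0.36162331  0.047     ]
 [ 0.61092759 -0.50524293  0.047     ]
 [ 0.31200679 -0.39781524  0.047     ]] 0.3194218283250745 0.15112457265695628 [ 0.48421248 -0.38056695  0.047     ]
lid ((299.5, 209.5), 59.502201080322266) [[0.65564786 0.04634303 0.255     ]]
```

View pics/crop0.png

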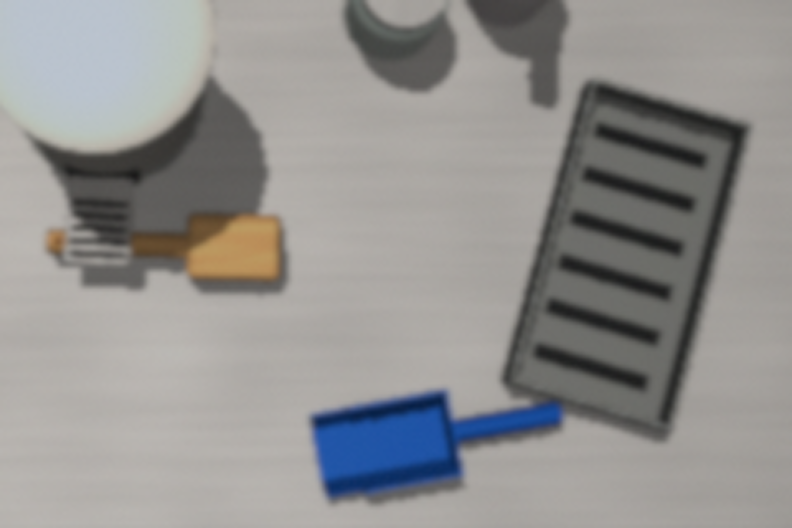

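Run:
```python
from h import *
import pickle
c=pickle.load(open("c0.pkl","rb"))["top"]
P=lambda l:np.array(l)/3.3+[270-.35,200-.35]
def a(v):return np.degrees(np.arctan2(v[1],v[0]))
W=back(c,P([(590,80),(748,126),(667,428),(505,382)]),.047);print("caddy",W.round(3),W.mean(0),np.linalg.norm(np.roll(W,-1,0)-W,axis=1),a(W[0]-W[3]),a(W[1]-W[2]))
B=back(c,P([(187,246),(281,246)]),.044);T=back(c,P([(46,240)]),.033);print("headends",B,"tip",T,a(T[0]-B.mean(0)),np.linalg.norm(T[0,:2]-B[1,:2]))
L=back(c,[[299.3,176.5],[299.3,246.5],[264,211],[335,211]],.25);print("lid",L,L[:2].mean(0),L[2:].mean(0))
Q=back(c,P([(65,262),(130,263)]),.062);print("pedal tip",Q)
S=back(c,[[433,203]],.002);print("spray base approx",S)
for n,u,z in(("tip at brushend",(0,0),0),):pass
```

```text
caddy [[ 0.655 -0.364  0.047]
 [ 0.615 -0.496  0.047]
 [ 0.362 -0.417  0.047]
 [ 0.4   -0.284  0.047]] [ 0.50795411 -0.39019745  0.047     ] [0.13834629 0.26546932 0.13826501 0.26780618] -17.41286146348473 -17.438892338191334
headends [[ 0.51441978 -0.01895315  0.044     ]
 [ 0.51419475 -0.09857985  0.044     ]] tip [[0.52081816 0.10165073 0.033     ]] 87.67579828996523 0.20034010504700328
lid [[ 0.7401255   0.04735971  0.25      ]
 [ 0.5649302   0.04677511  0.25      ]
 [ 0.65334437  0.13393493  0.25      ]
 [ 0.65251021 -0.0405893   0.25      ]] [0.65252785 0.04706741 0.25      ] [0.65292729 0.04667281 0.25      ]
pedal tip [[0.49978968 0.08329342 0.062     ]
 [0.49880664 0.02883093 0.062     ]]
spray base approx [[ 0.72553008 -0.33176452  0.002     ]]
```

Everything matches the given sizes: brush 200 mm, caddy 267×138 mm, lid about 175 mm. The caddy is at (.508,-.390), yaw -17.4°. The brush head is at (.514,-.059), with its handle along 87.7°. The bin is at (.653,.047). Next I move over the outer part of the head.

Request:
move_arm:
  claw: 8.0
  squeeze: 20
  steps:
    - {"dx":2,"dy":-1.6}
    - {"dx":4,"dy":-3.2}
    - {"dx":4,"dy":-3.2}
    - {"dx":4,"dy":-3.2}
    - {"dx":4,"dy":-3.2}
    - {"dx":4,"dy":-3.2}
    - {"dx":4,"dy":-3.2}
    - {"dx":4,"dy":-3.2}
    - {"dx":4,"dy":-3.2}
    - {"dx":4,"dy":-3.2}
    - {"dx":4,"dy":-3.2}
    - {"dx":2.6,"dy":-2.1}

```text
$.steps[0]: bad value
```

Request:
move_arm:
  steps:
    - {"spin":-0.14}
    - {"spin":-0.14}
    - {"spin":-0.14}
    - {"spin":-0.14}
    - {"spin":-0.14}
    - {"spin":-0.14}
    - {"spin":-0.14}
    - {"spin":-0.14}
    - {"spin":-0.02}
    - {}

```text
$.steps[0]: bad value
```

```bash
cat >> h.py <<'E'
def tgt(x,y,z,yaw=None):
    s=telemetry.read_state();R=Ro.from_quat(s["eef_rot"]).as_matrix()
    yw=np.degrees(np.arctan2(R[1,1],R[0,1]))
    print("t",round(s["time"],2),"pos",s["ee_pos"].round(4),"tilt z",R[:,2].round(3),"yawY",yw.round(2),"move cm",tool(np.array([x,y,z])-s["ee_pos"]).round(2),"spin",None if yaw is None else round(-np.radians((yaw-yw+180)%360-180),3),"F",s["ft_force"].round(1),"w",round(s["width"],4),"g",round(s["grip_force"],1),"q7",s["joint_positions"][6].round(2))
E
python3 -c "
from h import *
tgt(.514,-.079,.199,-2.3)"
```

```text
t 0.1 pos [ 0.2363 -0.5785  0.404 ] tilt z [-0.001  0.001 -1.   ] yawY -67.78 move cm [ 44.6  -35.72  20.54] spin -1.143 F [ 0.9  0.4 -1.2] w 0.0869 g 0.0 q7 -0.09
```

Request:
move_arm:
  claw: 8.0
  squeeze: 20
  steps:
    - {"dx":2,"dy":-1.6,"dz":0,"spin":0}
    - {"dx":4,"dy":-3.2,"dz":0,"spin":0}
    - {"dx":4,"dy":-3.2,"dz":0,"spin":0}
    - {"dx":4,"dy":-3.2,"dz":0,"spin":0}
    - {"dx":4,"dy":-3.2,"dz":0,"spin":0}
    - {"dx":4,"dy":-3.2,"dz":0,"spin":0}
    - {"dx":4,"dy":-3.2,"dz":0,"spin":0}
    - {"dx":4,"dy":-3.2,"dz":0,"spin":0}
    - {"dx":4,"dy":-3.2,"dz":0,"spin":0}
    - {"dx":4,"dy":-3.2,"dz":0,"spin":0}
    - {"dx":4,"dy":-3.2,"dz":0,"spin":0}
    - {"dx":2.6,"dy":-2.1,"dz":0,"spin":0}

```text
time: 1.3
ee_pos: [0.5092, -0.0865, 0.4047]
eef_rot: [0.981, 0.194, 0.0, -0.0]
ft_force: [0.6, -0.1, 0.1]
width: 0.0799
grip_force: 0.0
```

Request:
move_arm:
  steps:
    - {"dx":0,"dy":0,"dz":0,"spin":-0.14}
    - {"dx":0,"dy":0,"dz":0,"spin":-0.14}
    - {"dx":0,"dy":0,"dz":0,"spin":-0.14}
    - {"dx":0,"dy":0,"dz":0,"spin":-0.14}
    - {"dx":0,"dy":0,"dz":0,"spin":-0.14}
    - {"dx":0,"dy":0,"dz":0,"spin":-0.14}
    - {"dx":0,"dy":0,"dz":0,"spin":-0.14}
    - {"dx":0,"dy":0,"dz":0,"spin":-0.14}
    - {"dx":0,"dy":0,"dz":0,"spin":-0.02}
    - {"dx":0,"dy":0,"dz":0,"spin":0}

```text
time: 2.3
ee_pos: [0.5082, -0.0902, 0.4046]
eef_rot: [0.723, 0.691, -0.0, -0.0]
ft_force: [-0.8, -0.7, 0.5]
width: 0.0799
grip_force: 0.0
```

```bash
python3 -c "
from h import *
tgt(.514,-.079,.199,-2.3)"
```

```text
t 2.3 pos [ 0.5082 -0.0902  0.4046] tilt z [-0.  0. -1.] yawY -2.64 move cm [ 1.14  0.53 20.56] spin -0.006 F [-0.8 -0.7  0.5] w 0.0799 g 0.0 q7 -0.02
```

Request:
move_arm:
  steps:
    - {"dx":1.1,"dy":0.5,"dz":2,"spin":0}
    - {"dx":0,"dy":0,"dz":3,"spin":0}
    - {"dx":0,"dy":0,"dz":3,"spin":0}
    - {"dx":0,"dy":0,"dz":3,"spin":0}
    - {"dx":0,"dy":0,"dz":3,"spin":0}
    - {"dx":0,"dy":0,"dz":3,"spin":0}
    - {"dx":0,"dy":0,"dz":2,"spin":0}
    - {"dx":0,"dy":0,"dz":1,"spin":0}
    - {"dx":0,"dy":0,"dz":0.5,"spin":0}
    - {"dx":0,"dy":0,"dz":0,"spin":0}

```text
time: 3.3
ee_pos: [0.5139, -0.0794, 0.1999]
eef_rot: [0.723, 0.691, 0.0, 0.0]
ft_force: [0.7, 0.3, 0.2]
width: 0.0799
grip_force: 0.0
```

Request:
move_arm:
  claw: 4.5
  squeeze: 20
  steps:
    - {"dx":0,"dy":0,"dz":0,"spin":0}
    - {"dx":0,"dy":0,"dz":0,"spin":0}
    - {"dx":0,"dy":0,"dz":0,"spin":0}
    - {"dx":0,"dy":0,"dz":0,"spin":0}
    - {"dx":0,"dy":0,"dz":0,"spin":0}
    - {"dx":0,"dy":0,"dz":0,"spin":0}
    - {"dx":0,"dy":0,"dz":0,"spin":0}
    - {"dx":0,"dy":0,"dz":0,"spin":0}

```text
time: 4.1
ee_pos: [0.5138, -0.0795, 0.2001]
eef_rot: [0.722, 0.692, -0.0, 0.0]
ft_force: [-2.6, -0.7, 5.4]
width: 0.0558
grip_force: 19.8
```

```bash
python3 -c "
from h import *
tgt(.43,-.079,.199,-2.3)"
```

```text
t 4.1 pos [ 0.5138 -0.0795  0.2001] tilt z [ 0. -0. -1.] yawY -2.48 move cm [-0.31 -8.38  0.11] spin -0.003 F [-2.6 -0.7  5.4] w 0.0558 g 19.8 q7 -0.17
```

Request:
move_arm:
  steps:
    - {"dx":0,"dy":-0.5,"dz":0,"spin":0}
    - {"dx":0,"dy":-0.8,"dz":0,"spin":0}
    - {"dx":0,"dy":-1,"dz":0,"spin":0}
    - {"dx":0,"dy":-1,"dz":0,"spin":0}
    - {"dx":0,"dy":-1,"dz":0,"spin":0}
    - {"dx":0,"dy":-1,"dz":0,"spin":0}
    - {"dx":0,"dy":-1,"dz":0,"spin":0}
    - {"dx":0,"dy":-1,"dz":0,"spin":0}
    - {"dx":0,"dy":-1,"dz":0,"spin":0}
    - {"dx":0,"dy":0,"dz":0,"spin":0}

```text
time: 5.1
ee_pos: [0.4294, -0.0758, 0.2]
eef_rot: [0.722, 0.692, -0.001, 0.0]
ft_force: [-3.9, 0.9, 12.9]
width: 0.0562
grip_force: 19.9
```

```bash
python3 -c "
from h import *
tgt(.43,-.079,.199,-2.3)
im=imaging.camera('top')['img'];cv2.imwrite('pics/a.png',cv2.resize(im[200:360,220:460][...,::-1],None,fx=3.3,fy=3.3,interpolation=cv2.INTER_CUBIC))"
```

```text
t 5.1 pos [ 0.4294 -0.0758  0.2   ] tilt z [-0.001 -0.001 -1.   ] yawY -2.48 move cm [-0.32  0.08  0.1 ] spin -0.003 F [-3.9  0.9 12.9] w 0.0562 g 19.9 q7 -0.1
```

View pics/a.png

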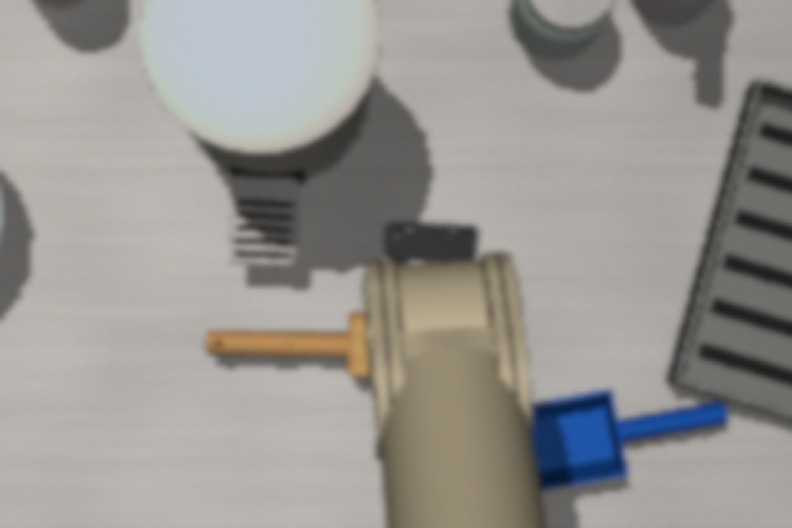

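The handle (row 343) is well clear of the pedal tip (row 263). I'll regrasp nearer the balance point before lifting.

Request:
move_arm:
  claw: 7.5
  squeeze: 40
  steps:
    - {"dx":0,"dy":0,"dz":0,"spin":0}
    - {"dx":0,"dy":0,"dz":0,"spin":0}
    - {"dx":0,"dy":0,"dz":0,"spin":0}
    - {"dx":0,"dy":0,"dz":0,"spin":0}
    - {"dx":0.5,"dy":0,"dz":0,"spin":0}
    - {"dx":1,"dy":0,"dz":0,"spin":0}
    - {"dx":1,"dy":0,"dz":0,"spin":0}
    - {"dx":0,"dy":0,"dz":0,"spin":0}
    - {"dx":0,"dy":0,"dz":0,"spin":0}

```text
time: 6.05
ee_pos: [0.4319, -0.0504, 0.1997]
eef_rot: [0.722, 0.692, -0.0, 0.0]
ft_force: [-0.2, -0.1, 0.5]
width: 0.075
grip_force: 0.0
```

Request:
move_arm:
  claw: 4.5
  squeeze: 40
  steps:
    - {"dx":0,"dy":0,"dz":0,"spin":0}
    - {"dx":0,"dy":0,"dz":0,"spin":0}
    - {"dx":0,"dy":0,"dz":0,"spin":0}
    - {"dx":0,"dy":0,"dz":0,"spin":0}
    - {"dx":0,"dy":0,"dz":0,"spin":0}
    - {"dx":0,"dy":0,"dz":0,"spin":0}
    - {"dx":0,"dy":0,"dz":0,"spin":0}

```text
time: 6.75
ee_pos: [0.4319, -0.051, 0.1997]
eef_rot: [0.722, 0.692, -0.0, 0.0]
ft_force: [-0.8, -1.1, 0.8]
width: 0.0558
grip_force: 39.7
```

Run:
```python
from h import *
tgt(.43,-.079,.199,-2.3)
c=imaging.camera('top');im=c['img'];hsv=cv2.cvtColor(im,cv2.COLOR_RGB2HSV)
m=((hsv[...,1]>110)&(hsv[...,0]<25));m[:290]=0;m[318:]=0;m[:,:275]=0;m[:,:][:,345:]=0
ys,xs=np.nonzero(m);print(xs.min(),xs.max())
for x in range(xs.min(),xs.max()+1,3):
    q=ys[xs==x]; print(x,q.min() if len(q) else 0,q.max() if len(q) else 0,end="; ")
h=(xs>xs.min()+4)&(xs<xs.min()+36);p=np.polyfit(xs[h],ys[h],1);x0=xs.min()-.5
E_=back(c,[[x0,np.polyval(p,x0)],[x0+35,np.polyval(p,x0+35)]],.033);print(E_,np.degrees(np.arctan2(*(E_[0]-E_[1])[[1,0]])))
```

```text
t 6.75 pos [ 0.4319 -0.051   0.1997] tilt z [-0. -0. -1.] yawY -2.47 move cm [-2.81 -0.06  0.07] spin -0.003 F [-0.8 -1.1  0.8] w 0.0558 g 39.7 q7 -0.16
283 319
283 302 304; 286 301 306; 289 301 306; 292 301 306; 295 301 306; 298 301 306; 301 301 306; 304 301 306; 307 301 306; 310 301 306; 313 301 306; 316 301 306; 319 303 305; [[0.43350119 0.10403962 0.033     ]
 [0.43331076 0.00601987 0.033     ]] 89.88868466415485
```

Request:
move_arm:
  steps:
    - {"dx":0,"dy":0,"dz":-0.5,"spin":0}
    - {"dx":0,"dy":0,"dz":-1,"spin":0}
    - {"dx":0,"dy":0,"dz":-1.5,"spin":0}
    - {"dx":0,"dy":0,"dz":-2,"spin":0}
    - {"dx":0,"dy":0,"dz":-2,"spin":0}
    - {"dx":0,"dy":0,"dz":-2,"spin":0}
    - {"dx":0,"dy":0,"dz":-1,"spin":0}
    - {"dx":0,"dy":0,"dz":0,"spin":0}

```text
time: 7.6
ee_pos: [0.4323, -0.0507, 0.3012]
eef_rot: [0.722, 0.692, 0.001, 0.001]
ft_force: [1.0, -1.0, -2.6]
width: 0.0555
grip_force: 39.7
```

Request:
move_arm:
  steps:
    - {"dx":-1,"dy":0.2,"dz":0,"spin":0}
    - {"dx":-2,"dy":0.3,"dz":0,"spin":0}
    - {"dx":-3,"dy":0.4,"dz":0,"spin":0}
    - {"dx":-3.5,"dy":0.4,"dz":0,"spin":0}
    - {"dx":-3.5,"dy":0.4,"dz":0,"spin":0}
    - {"dx":-3.5,"dy":0.4,"dz":0,"spin":0}
    - {"dx":-3.5,"dy":0.4,"dz":0,"spin":0}
    - {"dx":-3.5,"dy":0.4,"dz":0,"spin":0}
    - {"dx":-3.5,"dy":0.4,"dz":0,"spin":0}
    - {"dx":-3,"dy":0.3,"dz":0,"spin":0}
    - {"dx":-2,"dy":0.2,"dz":0,"spin":0}
    - {"dx":0,"dy":0,"dz":0,"spin":0}

```text
time: 8.8
ee_pos: [0.4545, -0.3759, 0.2976]
eef_rot: [0.724, 0.69, -0.001, -0.001]
ft_force: [-0.0, -0.4, -2.2]
width: 0.0557
grip_force: 39.7
```

Request:
move_arm:
  steps:
    - {"dx":0,"dy":0,"dz":0,"spin":0.06}
    - {"dx":0,"dy":0,"dz":0,"spin":0.1}
    - {"dx":0,"dy":0,"dz":0,"spin":0.14}
    - {"dx":0,"dy":0,"dz":0,"spin":0.14}
    - {"dx":0,"dy":0,"dz":0,"spin":0.14}
    - {"dx":0,"dy":0,"dz":0,"spin":0.14}
    - {"dx":0,"dy":0,"dz":0,"spin":0.14}
    - {"dx":0,"dy":0,"dz":0,"spin":0.14}
    - {"dx":0,"dy":0,"dz":0,"spin":0.14}
    - {"dx":0,"dy":0,"dz":0,"spin":0.14}
    - {"dx":0,"dy":0,"dz":0,"spin":0.14}
    - {"dx":0,"dy":0,"dz":0,"spin":0.14}

```text
time: 10.0
ee_pos: [0.4558, -0.3717, 0.2984]
eef_rot: [1.0, -0.019, -0.001, -0.001]
ft_force: [-0.1, -0.2, -1.8]
width: 0.0554
grip_force: 39.7
```

Request:
move_arm:
  steps:
    - {"dx":0,"dy":0,"dz":0,"spin":0.13}
    - {"dx":0,"dy":0,"dz":0,"spin":0.1}
    - {"dx":0,"dy":0,"dz":0,"spin":0.04}
    - {"dx":0,"dy":0,"dz":0,"spin":0}

```text
time: 10.4
ee_pos: [0.4558, -0.3717, 0.2985]
eef_rot: [0.989, -0.151, -0.001, -0.0]
ft_force: [-0.2, -0.6, -2.1]
width: 0.056
grip_force: 39.7
```

```bash
python3 -c "
from h import *
tgt(.4555,-.3736,.2045,-107.4)
for n in ('scene',):
  im=imaging.camera(n)['img'];cv2.imwrite('pics/b.png',im[...,::-1])"
```

```text
t 10.4 pos [ 0.4558 -0.3717  0.2985] tilt z [-0.002  0.001 -1.   ] yawY -107.31 move cm [0.04 0.19 9.4 ] spin 0.001 F [-0.2 -0.6 -2.1] w 0.056 g 39.7 q7 -1.3
```

View pics/b.png

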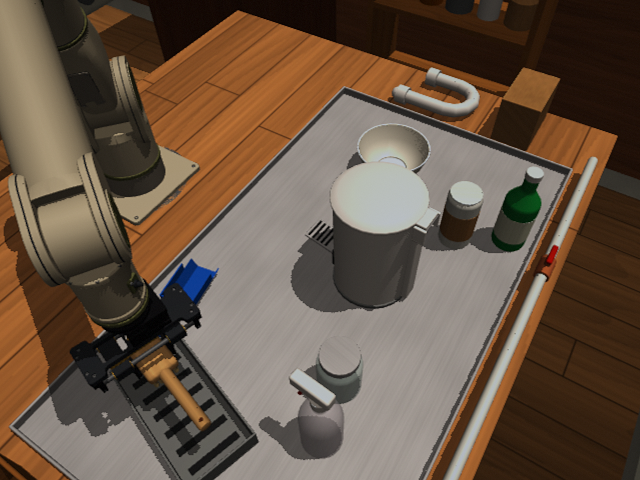

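The brush is held level over the caddy and aligned with it: head at (158,368), handle end at (205,428). Lowering it now.

Request:
move_arm:
  steps:
    - {"dx":0,"dy":0.2,"dz":1,"spin":0}
    - {"dx":0,"dy":0,"dz":1.5,"spin":0}
    - {"dx":0,"dy":0,"dz":1.5,"spin":0}
    - {"dx":0,"dy":0,"dz":1.5,"spin":0}
    - {"dx":0,"dy":0,"dz":1.2,"spin":0}
    - {"dx":0,"dy":0,"dz":1,"spin":0}
    - {"dx":0,"dy":0,"dz":0.7,"spin":0}
    - {"dx":0,"dy":0,"dz":0.5,"spin":0}
    - {"dx":0,"dy":0,"dz":0.3,"spin":0}
    - {"dx":0,"dy":0,"dz":0,"spin":0}
    - {"dx":0,"dy":0,"dz":0,"spin":0}

```text
time: 11.55
ee_pos: [0.4557, -0.3742, 0.2082]
eef_rot: [0.989, -0.151, 0.0, 0.0]
ft_force: [0.6, 0.6, -1.9]
width: 0.0556
grip_force: 39.7
```

```bash
python3 -c "
from h import *
tgt(.4555,-.3736,.2045,-107.4)"
```

```text
t 11.55 pos [ 0.4557 -0.3742  0.2082] tilt z [ 0.001 -0.    -1.   ] yawY -107.31 move cm [-0.03 -0.05  0.37] spin 0.001 F [ 0.6  0.6 -1.9] w 0.0556 g 39.7 q7 -1.3
```

Request:
move_arm:
  steps:
    - {"dx":0,"dy":0,"dz":0.2,"spin":0}
    - {"dx":0,"dy":0,"dz":0.1,"spin":0}
    - {"dx":0,"dy":0,"dz":0,"spin":0}

```text
time: 11.85
ee_pos: [0.4555, -0.3741, 0.2047]
eef_rot: [0.989, -0.151, 0.0, 0.0]
ft_force: [0.9, 0.8, -1.4]
width: 0.0557
grip_force: 39.7
```

Request:
move_arm:
  claw: 7.6
  steps:
    - {"dx":0,"dy":0,"dz":0,"spin":0}
    - {"dx":0,"dy":0,"dz":0,"spin":0}
    - {"dx":0,"dy":0,"dz":0,"spin":0}
    - {"dx":0,"dy":0,"dz":0,"spin":0}
    - {"dx":0,"dy":0,"dz":-0.5,"spin":0}
    - {"dx":0,"dy":0,"dz":-1.5,"spin":0}
    - {"dx":0,"dy":0,"dz":-3,"spin":0}
    - {"dx":0,"dy":0,"dz":-4,"spin":0}
    - {"dx":0,"dy":0,"dz":-4,"spin":0}
    - {"dx":0,"dy":0,"dz":0,"spin":0}

```text
time: 12.85
ee_pos: [0.4567, -0.3749, 0.3424]
eef_rot: [0.989, -0.151, 0.005, 0.003]
ft_force: [0.8, -0.5, 0.6]
width: 0.0762
grip_force: 0.0
```

```bash
python3 -c "
from h import *
tgt(.505,.055,.34,-93.5)
tgt(.42,.055,.34,-93.5)
"
```

```text
t 12.85 pos [ 0.4567 -0.3749  0.3424] tilt z [ 0.009 -0.006 -1.   ] yawY -107.32 move cm [ -8.19 -42.48   0.  ] spin -0.241 F [ 0.8 -0.5  0.6] w 0.0762 g 0.0 q7 -1.29
t 12.85 pos [ 0.4567 -0.3749  0.3424] tilt z [ 0.009 -0.006 -1.   ] yawY -107.32 move cm [-16.3  -39.94  -0.07] spin -0.241 F [ 0.8 -0.5  0.6] w 0.0762 g 0.0 q7 -1.29
```

Request:
move_arm:
  claw: 0
  squeeze: 20
  steps:
    - {"dx":-0.8,"dy":-2,"dz":0,"spin":0}
    - {"dx":-1.5,"dy":-4,"dz":0,"spin":0}
    - {"dx":-1.5,"dy":-4,"dz":0,"spin":0}
    - {"dx":-1.5,"dy":-4,"dz":0,"spin":0}
    - {"dx":-1.5,"dy":-4,"dz":0,"spin":0}
    - {"dx":-1.5,"dy":-4,"dz":0,"spin":0}
    - {"dx":-1.5,"dy":-4,"dz":0,"spin":0}
    - {"dx":-1.5,"dy":-4,"dz":0,"spin":0}
    - {"dx":-1.5,"dy":-4,"dz":0,"spin":0}
    - {"dx":-1.5,"dy":-4,"dz":0,"spin":0}
    - {"dx":-1,"dy":-2.2,"dz":0,"spin":0}
    - {"dx":0,"dy":0,"dz":0,"spin":0}

```text
time: 14.05
ee_pos: [0.4285, 0.0587, 0.3358]
eef_rot: [0.989, -0.148, 0.001, -0.0]
ft_force: [0.7, 1.2, 0.2]
width: 0.0005
grip_force: 0.0
```

Request:
move_arm:
  steps:
    - {"dx":0,"dy":0,"dz":0,"spin":-0.12}
    - {"dx":0,"dy":0,"dz":0,"spin":-0.12}
    - {"dx":0,"dy":0,"dz":0,"spin":0}

```text
time: 14.35
ee_pos: [0.4292, 0.0546, 0.3353]
eef_rot: [1.0, -0.031, 0.0, 0.0]
ft_force: [-0.1, -0.4, 0.2]
width: 0.0005
grip_force: 0.0
```

Run:
```python
from h import *
tgt(.507,.0555,.27,-93.5)
d={n:imaging.camera(n) for n in("top","scene")}
for n in d: cv2.imwrite(f'pics/d{n}.png',d[n]["img"][...,::-1])
c=d["top"]
im=c["img"];hsv=cv2.cvtColor(im,cv2.COLOR_RGB2HSV)
m=((hsv[...,1]>110)&(hsv[...,0]<25));m[:220]=0;m[335:]=0;m[:,:415]=0;m[:,505:]=0
ys,xs=np.nonzero(m);rc=cv2.minAreaRect(np.c_[xs,ys].astype(np.float32));W=back(c,cv2.boxPoints(rc),.042);print("brush",W.mean(0),rc,np.linalg.norm(W-W[0],axis=1))
a=np.radians(-17.4);v=W.mean(0)[:2]-[.508,-.390];print("in caddy",v@[np.cos(a),np.sin(a)],v@[-np.sin(a),np.cos(a)])
```

```text
t 14.35 pos [0.4292 0.0546 0.3353] tilt z [ 0.001 -0.    -1.   ] yawY -93.5 move cm [ 7.76 -0.57  6.53] spin 0.0 F [-0.1 -0.4  0.2] w 0.0005 g 0.0 q7 -1.85
brush [ 0.51101461 -0.3925036   0.042     ] ((460.1577453613281, 275.4087219238281), (21.128337860107422, 71.05047607421875), 14.931416511535645) [0.         0.20054466 0.21025954 0.05765259]
in caddy 0.003625337651838928 -0.0014875435052433257
```

View pics/dtop.png

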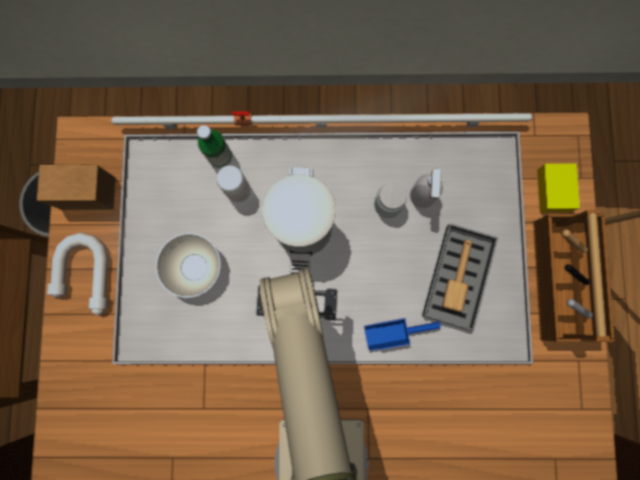

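The brush lies in the caddy within 4 mm of centre. Before pressing, I'll check how far the wrist is from the lid.

Run:
```python
import cv2
im=cv2.imread("pics/dscene.png");cv2.imwrite("pics/e.png",cv2.resize(im[50:350,100:500],None,fx=2,fy=2))
from h import *
c=imaging.camera("scene");p=telemetry.read_state()["ee_pos"]
for dz in(-.18,-.05,0,.1,.15): print(dz,((proj(c,p+[0,0,dz])-[100,50])*2).round(),((proj(c,p+[0.065,0,dz])-[100,50])*2).round())
```

```text
-0.18 [[364. 273.]] [[415. 296.]]
-0.05 [[353. 178.]] [[410. 202.]]
0 [[349. 137.]] [[408. 161.]]
0.1 [[338.  43.]] [[402.  67.]]
0.15 [[332. -11.]] [[399.  13.]]
```

View pics/e.png

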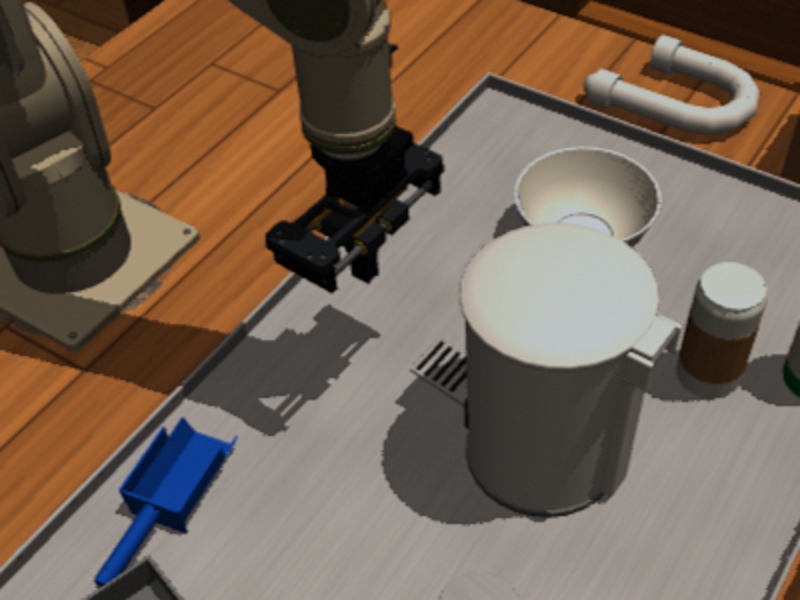

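The wrist cylinder has a radius of about 45 mm, and its housing starts about 100 mm above the TCP. Pressing near the pedal's outer end (x≈.500) leaves clearance to the lid.

Request:
move_arm:
  steps:
    - {"dx":1,"dy":-0.3,"dz":0.5,"spin":0}
    - {"dx":2,"dy":-0.3,"dz":1,"spin":0}
    - {"dx":2,"dy":0,"dz":1,"spin":0}
    - {"dx":1.5,"dy":0,"dz":1,"spin":0}
    - {"dx":0.6,"dy":0,"dz":1.5,"spin":0}
    - {"dx":0,"dy":0,"dz":1.5,"spin":0}
    - {"dx":0,"dy":0,"dz":1,"spin":0}
    - {"dx":0,"dy":0,"dz":0.5,"spin":0}
    - {"dx":0,"dy":0,"dz":0,"spin":0}

```text
time: 15.4
ee_pos: [0.5001, 0.0567, 0.2544]
eef_rot: [1.0, -0.032, -0.0, 0.0]
ft_force: [-0.4, -0.7, -0.6]
width: 0.0005
grip_force: 0.0
```

```bash
python3 -c "
from h import *
tgt(.5,.056,.203,-93.5)"
```

```text
t 15.4 pos [0.5001 0.0567 0.2544] tilt z [-0.001 -0.    -1.   ] yawY -93.61 move cm [-0.    0.07  5.14] spin -0.002 F [-0.4 -0.7 -0.6] w 0.0005 g 0.0 q7 -1.95
```

Pressing down slowly.

Request:
move_arm:
  steps:
    - {"dx":0,"dy":0,"dz":0.4,"spin":0}
    - {"dx":0,"dy":0,"dz":0.4,"spin":0}
    - {"dx":0,"dy":0,"dz":0.4,"spin":0}
    - {"dx":0,"dy":0,"dz":0.4,"spin":0}
    - {"dx":0,"dy":0,"dz":0.4,"spin":0}
    - {"dx":0,"dy":0,"dz":0.4,"spin":0}
    - {"dx":0,"dy":0,"dz":0,"spin":0}

```text
time: 16.1
ee_pos: [0.4999, 0.0569, 0.2305]
eef_rot: [1.0, -0.031, -0.001, 0.0]
ft_force: [-5.2, 0.3, 7.1]
width: 0.0004
grip_force: 3.7
```

Request:
move_arm:
  steps:
    - {"dx":0,"dy":0,"dz":0.4,"spin":0}
    - {"dx":0,"dy":0,"dz":0.4,"spin":0}
    - {"dx":0,"dy":0,"dz":0.4,"spin":0}
    - {"dx":0,"dy":0,"dz":0.4,"spin":0}
    - {"dx":0,"dy":0,"dz":0.4,"spin":0}
    - {"dx":0,"dy":0,"dz":0.3,"spin":0}
    - {"dx":0,"dy":0,"dz":0,"spin":0}
    - {"dx":0,"dy":0,"dz":0,"spin":0}

```text
time: 16.9
ee_pos: [0.5004, 0.0568, 0.2079]
eef_rot: [1.0, -0.031, 0.0, 0.0]
ft_force: [-2.6, 1.2, 4.7]
width: 0.0007
grip_force: 2.0
```

```bash
python3 -c "
from h import *
tgt(.5,.056,.203,-93.5)
im=imaging.camera('scene')['img'];cv2.imwrite('pics/f.png',im[...,::-1])"
```

```text
t 16.9 pos [0.5004 0.0568 0.2079] tilt z [ 0. -0. -1.] yawY -93.57 move cm [-0.04  0.09  0.49] spin -0.001 F [-2.6  1.2  4.7] w 0.0007 g 2.0 q7 -1.98
```

View pics/f.png

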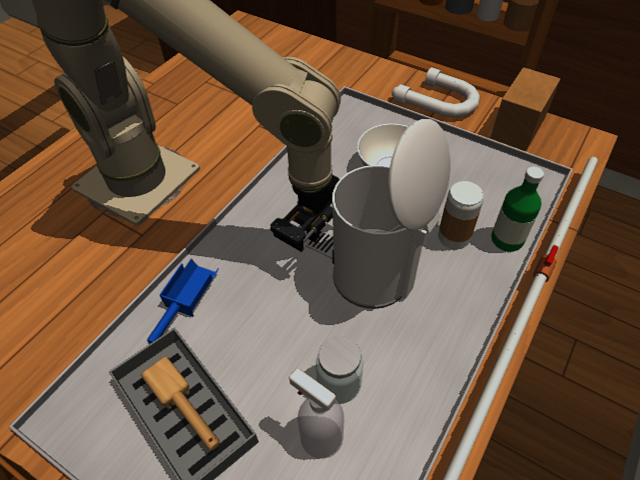

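The lid is nearly fully open, with its edge at about (432,122), and the brush is flat in the caddy. I'll press on to the hard stop.

Request:
move_arm:
  steps:
    - {"dx":0,"dy":0,"dz":0.1,"spin":0}
    - {"dx":0,"dy":0,"dz":0.1,"spin":0}
    - {"dx":0,"dy":0,"dz":0.1,"spin":0}
    - {"dx":0,"dy":0,"dz":0.1,"spin":0}
    - {"dx":0,"dy":0,"dz":0.1,"spin":0}
    - {"dx":0,"dy":0,"dz":0,"spin":0}
    - {"dx":0,"dy":0,"dz":0,"spin":0}

```text
time: 17.65
ee_pos: [0.5007, 0.0569, 0.2035]
eef_rot: [1.0, -0.031, 0.001, 0.0]
ft_force: [-4.0, 0.1, 12.8]
width: 0.0006
grip_force: 6.6
```

Request:
move_arm:
  steps:
    - {"dx":0,"dy":0,"dz":0.1,"spin":0}
    - {"dx":0,"dy":0,"dz":0,"spin":0}
    - {"dx":0,"dy":0,"dz":0,"spin":0}
    - {"dx":0,"dy":0,"dz":0,"spin":0}
    - {"dx":0,"dy":0,"dz":0,"spin":0}
    - {"dx":0,"dy":0,"dz":0,"spin":0}

```text
time: 18.25
ee_pos: [0.5008, 0.0569, 0.2029]
eef_rot: [1.0, -0.031, 0.001, 0.0]
ft_force: [-5.4, -0.5, 17.9]
width: 0.0005
grip_force: 9.3
```

Run:
```python
from h import *
tgt(.5,.056,.203,-93.5)
c=imaging.camera('scene');im=c['img'];cv2.imwrite('pics/g.png',im[...,::-1])
# predicted lid edge position vs angle, compared with silhouette
b=np.array([.653,.047,.002]);u=np.array([-np.cos(np.radians(3.5)),np.sin(np.radians(3.5)),0]);v=np.array([-u[1],u[0],0])
p=np.linspace(0,2*np.pi,60)
for th in(1.05,1.17,1.3):
    H=b-.09*u+[0,0,.248]
    P=np.array([H+(.09+.09*np.cos(a))*(np.cos(th)*u+np.array([0,0,np.sin(th)]))+.09*np.sin(a)*v for a in p])
    q=proj(c,P);print(th,q.min(0).round(1),q.max(0).round(1))
g=cv2.cvtColor(im,cv2.COLOR_RGB2GRAY)
m=(g>125).astype(np.uint8);m[:100]=0;m[232:]=0;m[:,:385]=0;m[:,460:]=0
k=max(cv2.findContours(m,0,2)[0],key=cv2.contourArea);print(cv2.boundingRect(k))
```

```text
t 18.25 pos [0.5008 0.0569 0.2029] tilt z [ 0.001 -0.    -1.   ] yawY -93.57 move cm [-0.07  0.1  -0.01] spin -0.001 F [-5.4 -0.5 17.9] w 0.0005 g 9.3 q7 -1.98
1.05 [367.2 123.8] [433.9 233. ]
1.17 [375.6 123.6] [436.7 233.2]
1.3 [384.3 124.8] [440.9 233.6]
(385, 109, 75, 93)
```

The force climbs steeply (17.9 N) at the predicted bottom height, so the pedal is on its hard stop and has been held there. Easing back up at 20 mm/s.

Request:
move_arm:
  steps:
    - {"dx":0,"dy":0,"dz":-0.1,"spin":0}
    - {"dx":0,"dy":0,"dz":-0.2,"spin":0}
    - {"dx":0,"dy":0,"dz":-0.2,"spin":0}
    - {"dx":0,"dy":0,"dz":-0.2,"spin":0}
    - {"dx":0,"dy":0,"dz":-0.2,"spin":0}
    - {"dx":0,"dy":0,"dz":-0.2,"spin":0}
    - {"dx":0,"dy":0,"dz":-0.2,"spin":0}
    - {"dx":0,"dy":0,"dz":-0.2,"spin":0}
    - {"dx":0,"dy":0,"dz":-0.2,"spin":0}
    - {"dx":0,"dy":0,"dz":-0.2,"spin":0}
    - {"dx":0,"dy":0,"dz":-0.2,"spin":0}
    - {"dx":0,"dy":0,"dz":-0.2,"spin":0}

```text
time: 19.5
ee_pos: [0.5001, 0.0569, 0.2249]
eef_rot: [1.0, -0.031, -0.0, 0.0]
ft_force: [-3.2, -0.3, 5.9]
width: 0.0004
grip_force: 2.9
```

Request:
move_arm:
  steps:
    - {"dx":0,"dy":0,"dz":-0.2,"spin":0}
    - {"dx":0,"dy":0,"dz":-0.2,"spin":0}
    - {"dx":0,"dy":0,"dz":-0.2,"spin":0}
    - {"dx":0,"dy":0,"dz":-0.2,"spin":0}
    - {"dx":0,"dy":0,"dz":-0.2,"spin":0}
    - {"dx":0,"dy":0,"dz":-0.2,"spin":0}
    - {"dx":0,"dy":0,"dz":-0.2,"spin":0}
    - {"dx":0,"dy":0,"dz":-0.2,"spin":0}
    - {"dx":0,"dy":0,"dz":-0.2,"spin":0}
    - {"dx":0,"dy":0,"dz":-0.2,"spin":0}
    - {"dx":0,"dy":0,"dz":-0.2,"spin":0}
    - {"dx":0,"dy":0,"dz":-0.2,"spin":0}

```text
time: 20.7
ee_pos: [0.5002, 0.0566, 0.2485]
eef_rot: [1.0, -0.031, -0.0, 0.0]
ft_force: [-0.6, -0.4, -0.2]
width: 0.001
grip_force: 0.0
```

Request:
move_arm:
  steps:
    - {"dx":0,"dy":0,"dz":-0.2,"spin":0}
    - {"dx":0,"dy":0,"dz":-0.2,"spin":0}
    - {"dx":0,"dy":0,"dz":-0.2,"spin":0}
    - {"dx":0,"dy":0,"dz":-0.5,"spin":0}
    - {"dx":-0.5,"dy":0,"dz":-1,"spin":0}
    - {"dx":-1.5,"dy":0,"dz":-1.5,"spin":0}
    - {"dx":-2,"dy":0,"dz":-1.5,"spin":0}
    - {"dx":-2,"dy":0,"dz":-1,"spin":0}
    - {"dx":0,"dy":0,"dz":0,"spin":0}
    - {"dx":0,"dy":0,"dz":0,"spin":0}

```text
time: 21.7
ee_pos: [0.4404, 0.0605, 0.3105]
eef_rot: [1.0, -0.031, 0.001, 0.0]
ft_force: [0.0, -0.1, -0.2]
width: 0.0004
grip_force: 0.0
```

Run:
```python
from h import *
import pickle
tgt(.43,.056,.33)
d0=pickle.load(open("c0.pkl","rb"))
c=imaging.camera('scene');im=c['img'];cv2.imwrite('pics/h.png',im[...,::-1])
df=cv2.absdiff(im,d0["scene"]["img"]).max(2)
print("bin/lid diff",(df[160:235,330:440]>40).sum(),"bystanders",[(n,int((df[a:b,e:f]>40).sum())) for n,a,b,e,f in(("bowl",120,165,355,432),("can",180,245,440,485),("jar",335,400,315,365),("spray",370,460,290,345))])
```

```text
t 21.7 pos [0.4404 0.0605 0.3105] tilt z [ 0.002 -0.001 -1.   ] yawY -93.56 move cm [-1.01  0.52 -1.95] spin None F [ 0.  -0.1 -0.2] w 0.0004 g 0.0 q7 -1.89
bin/lid diff 9 bystanders [('bowl', 0), ('can', 0), ('jar', 0), ('spray', 0)]
```

View pics/h.png

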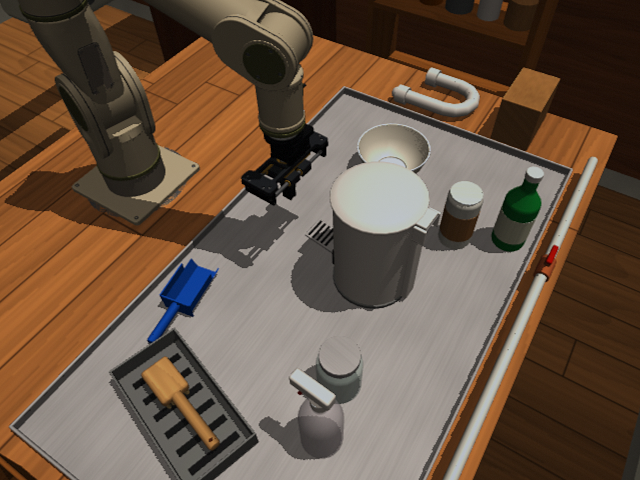

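The lid is shut (380,195), the pedal is up (322,235), the brush lies flat in the caddy (180,400), the bystanders haven't moved and the arm is clear.

```bash
python3 -c "
from bench import job
print(job.close_job())"
```

```text
the job is handed in; nothing more can be done
None
```

The job is handed in: the brush is out and lying flat, bristles down, in the caddy; the pedal was pressed to its stop and eased back up so the lid closed gently; the other things did not move in the camera images. The hand-in gave back no verdict.

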